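# Shut down the cup-warmer charging board

### The arm

A 6-joint arm with a two-finger parallel gripper is mounted at the origin on a cart in front of the work surface, level with it; the furniture and walls round the work are solid. World frame = base frame: x ahead of the robot, y to its left, z up, the work surface at z = 0. Lengths are in m, angles in rad, forces in N, time in s.
With the tool pointing down it reaches from about 0.35 to 0.875 m from the base axis. Payload 4.2 kg.
Tool frame: the origin (TCP) lies at the very end of the fingers, on their centre line; the grasp point (between the pads) lies 19 mm behind it; z points along the fingers, y is the line along which they close (so a half turn about z gives the same grasp; the last joint's range is limited). The gripper opens to 85 mm and grips with 20 to 120 N. Pads are 22 mm wide; open, the fingers measure 114 mm over their backs; the gripper's body (76 mm by 85 mm) begins 54 mm behind the grasp point. The pads swing forward as they close: fully open they stand 13 mm farther back than shut.
Start: joints at [-0.913, 0.385, 0.008, 0, -1.194, -0.259], TCP at [0.243, -0.576, 0.231] pointing down, gripper open.
Joint ranges: [-3.14, 3.14], [-1.21, 2.06], [-1.07, 1.41], [-3.16, 2.05], [-2.99, -0.16], [-3.1, 3.1]. Speed limits (rad/s): [2.79, 2.79, 3.14, 3.14, 3.14, 3.14].

### API

Orientations are given as a unit quaternion [x, y, z, w].
In Python, from rig import robot, cams gives the robot as it stands. Calls block until the motion is done:
- robot.goto(position, orientation): joint-space move of the TCP to a pose.
- robot.movel(position, attitude=None, vel=0.15, max_force=None): straight line of the TCP; attitude=None keeps the orientation; vel is the mean speed in m/s. With max_force (N) it stops when the force on the tool has changed by that much, and returns True; else False.
- robot.move_j(angles): joint-space move.
- robot.move_gripper(opening, newtons=None): opening from 0.0 (shut) to 1.0 (fully open); newtons is the grip in N (None keeps the last); returns when the fingers have stopped.
- robot.hold(seconds).
- robot.inverse_kinematics(position, orientation): joint angles nearest the present ones, or None.
- robot.get_obs(): the state.
- cams.snapshot(name): name is "side" or "top"; returns a dict with "frame" (400x640x3 uint8, blue, green, red), "range_z" (400x640 float32, m along the optical axis (not along the pixel's ray), 0 where there is no reading), "fx", "fy", "cx", "cy" (pixels), "distortion" ([k1, k2, p1, p2, k3] as OpenCV has them; the pictures are not rectified), "rvec" (rotation vector, rad) and "tvec" (3), from world to camera coordinates, as OpenCV has them. Camera axes: x right, y down, z forward; pixel columns grow to the right and rows downward; lengths in m; the calibration is good to about 2 mm. A picture is of the moment at which its call begins.
A pose or a line that the arm cannot do raises robot.IKError and nothing moves.
- robot.sign_off(): hands the job in; it is judged then, once.
Trained networks look in the newest picture that a camera, given by its name, has taken for a name from the list of things; names that differ only in an ending like _2 or _b are one class to them, and where a whole thing is asked for, a point or a joint stands for the part that bears it (a point fixed in the world has none). Each returns a list of dicts, best first, with "conf" (0 to 1); they miss things now and then, are a little off and sometimes report something else, mostly with a low value. They report only what shows in the picture. A call takes as long as a camera call.
- cams.trace(name, camera): "mask" (400x640 bool, what is visible of it) and "box" ([left, top, width, height] in pixels, round what is visible of it).
The state is a dict: "clock": time; "joint_pos": joint angles; "qvel": joint speeds; "effort": joint torques, N m; "ee_pos": TCP position; "ee_rot": TCP orientation; "wrist_force": force on the tool from outside, world axes, zero at the start; "ft_torque": the same for the moment, N m; "width": opening from 0.0 (shut) to 1.0 (fully open); "finger_force": force on a finger pad.
Only numpy, scipy, OpenCV 4.12 (cv2) and the standard library are available. Lean on these libraries where they do the work, as an engineer would, in place of code of your own. Each camera call takes 0.05 s, during which the arm holds its last target. There are 200 camera calls.

### The job

Breakfast is over: switch off the charging board by sweeping all four orange toggles over to the right in one drag of a finger along the row, without lifting the hand away between toggles, while the pucks stay on their pads. Then put the three blue warming pucks from the pads, one by one, flat into the storage tube on top of the one already there, so that the stack reaches the red mark line. Leave the jars standing where they are.

Things in the scene. Friction and masses are not known exactly. Their poses are not given: they have to be found in the camera images.
- board: Charging board, fixed on the table: light wooden plate 160 (x) x 290 (y) x 14 mm thick. Origin on the table top; the plate spans x -75 to +85 mm, y +-145 mm; x away from the robot, y to its left. On the far side, x = +45 mm, y = +99, +33, -33, -99 mm, four flat round charging pads, level with the plate; from the left the first three carry a puck, the rightmost is empty.
- bank (a point): Middle of the toggles' common hinge line: board x = -45 mm, y = 0, 26 mm above the table; axes as the board's. A black housing bar 34 mm wide (top 24 mm above the table) runs there along y and carries four orange toggles hinged at y = +99, +33, -33, -99 mm.
- toggle1 (a joint): Leftmost toggle (y = +99 mm), rad. 0 = on: paddle stands, leaning 15 degrees to the left (+y). 1.48 = off: folded to the right (-y), 70 degrees from upright, top then under 46 mm above the table. Hinge along the board's x. Paddle 24 mm wide, 37 mm long from the hinge. Light (under 1 N at its head); pushed past upright (0.26 rad) it falls to off by its own weight; stays in either place.
- toggle2 (a joint): Toggle number 2 from the left (board y = +33 mm), in rad: 0 on, 1.48 off, same as toggle1.
- toggle3 (a joint): Toggle number 3 from the left (board y = -33 mm), in rad: 0 on, 1.48 off, same as toggle1.
- toggle4 (a joint): Toggle number 4 from the left (board y = -99 mm), in rad: 0 on, 1.48 off, same as toggle1.
- toggle1_head (a point): Centre of the head (12 mm thick bar, 24 mm long) of toggle 1 from the left, 31 mm from its hinge; about 56 mm above the table when on.
- toggle2_head (a point): Centre of the head (12 mm thick bar, 24 mm long) of toggle 2 from the left, 31 mm from its hinge; about 56 mm above the table when on.
- toggle3_head (a point): Centre of the head (12 mm thick bar, 24 mm long) of toggle 3 from the left, 31 mm from its hinge; about 56 mm above the table when on.
- toggle4_head (a point): Centre of the head (12 mm thick bar, 24 mm long) of toggle 4 from the left, 31 mm from its hinge; about 56 mm above the table when on.
- puck1_c (a point): Centre of a warming puck: flat round blue disc with a steel face, 60 mm diameter, 16 mm thick, about 90 g; origin half-way up, z is its axis. Loose on pad 1 from the left, its underside 14 mm above the table.
- puck2_c (a point): Centre of a warming puck: flat round blue disc with a steel face, 60 mm diameter, 16 mm thick, about 90 g; origin half-way up, z is its axis. Loose on pad 2 from the left, its underside 14 mm above the table.
- puck3_c (a point): Centre of a warming puck: flat round blue disc with a steel face, 60 mm diameter, 16 mm thick, about 90 g; origin half-way up, z is its axis. Loose on pad 3 from the left, its underside 14 mm above the table.
- puck4_c (a point): Centre of a warming puck: flat round blue disc with a steel face, 60 mm diameter, 16 mm thick, about 90 g; origin half-way up, z is its axis. Already lies at the bottom of the tube.
- tube: Storage tube, fixed left of the board: open at the top, rim 85 mm above the table, inner diameter 66 mm, walls 4 mm, foot 94 mm diameter; inner floor 10 mm above the table. Origin: centre of the underside. Two curved wall halves on its own +y and -y sides leave two slots, 41 mm wide, open at the top, facing its own +x and -x: fingers that hold a disc along the tube's x can go down in them.
- tube_mark (a point): Point on the tube's axis at the height of the red mark line, 74 mm above the table: the top of a stack of four pucks.
- honey: Honey jar with grey lid, 58 mm diameter, 85 mm high; loose bystander at the back or at the left behind the tube; origin at the centre of its underside.
- jam: Jam jar with yellow lid, 63 mm diameter, 90 mm high; loose bystander at the back or at the left behind the tube; origin at the centre of its underside.
- spice: Spice jar with red cap, 45 mm diameter, 106 mm high; loose bystander at the back or at the left behind the tube; origin at the centre of its underside.

How it is judged:
On the way, in this order (a step that is already met when the one before it is completed fails the run):
1. all four toggles are off while the three pucks still lie on their pads (value of joint each of toggle1, toggle2, toggle3, toggle4 above 1.2 rad and distance of each of puck1_c, puck2_c, puck3_c, puck4_c from where it was at the start of the episode below 0.015 m), for 0.1 s.
2. the first of the three pucks lies flat in the tube (((horizontal distance between puck1_c and tube_mark below 0.008 m and height (world z) of puck1_c below 0.037 m and angle between puck1_c's own z axis and vertical below 0.08 rad) or (horizontal distance between puck2_c and tube_mark below 0.008 m and height (world z) of puck2_c below 0.037 m and angle between puck2_c's own z axis and vertical below 0.08 rad) or (horizontal distance between puck3_c and tube_mark below 0.008 m and height (world z) of puck3_c below 0.037 m and angle between puck3_c's own z axis and vertical below 0.08 rad))), for 0.2 s.
At the end, for the whole second after the job is handed in: All four toggles are off (beyond 1.2 rad); all four pucks lie flat in the tube (centres within 8 mm of its axis, tilt under 0.08 rad), the top of the stack at the red mark within 4 to 5 mm; the three jars stand within 30 mm of where they were (value of joint each of toggle1, toggle2, toggle3, toggle4 above 1.2 rad and horizontal distance between each of puck1_c, puck2_c, puck3_c, puck4_c and tube_mark below 0.008 m and angle between each of puck1_c, puck2_c, puck3_c, puck4_c's own z axis and vertical below 0.08 rad and height (world z) of each of puck1_c, puck2_c, puck3_c, puck4_c below 0.071 m and height (world z) of any of puck1_c, puck2_c, puck3_c, puck4_c above 0.062 m and distance of each of honey, jam, spice from where it was at the start of the episode below 0.03 m); the robot touches nothing.
It fails at once if the hand is lifted well away (grasp point over 130 mm above the table) when some toggles are off and others still on (value of joint any of toggle1, toggle2, toggle3, toggle4 above 1.2 rad and value of joint any of toggle1, toggle2, toggle3, toggle4 below 0.2 rad and height (world z) of the grasp point above 0.13 m).
It fails at once if a jar is tipped or pushed away (angle between any of honey, jam, spice's own z axis and vertical above 0.3 rad or distance of any of honey, jam, spice from where it was at the start of the episode above 0.03 m).
It fails at once if a puck falls off the table (height (world z) of any of puck1_c, puck2_c, puck3_c, puck4_c below -0.03 m).
It also fails if it takes over 72 s, if anything falls off the work surface, if the arm or the gripper's body presses on something with over 40 N, if the wrist force passes 120 N, or if a joint passes its speed limit or range.

## Working session

There is one attempt and no reset: what is moved stays moved. The work goes in short steps, each a Python script; the robot and the scene stay as the last script left them, time stands still between calls to the robot, and variables do not carry over. Pictures are saved under pics/ and viewed, at most 10 in all, crops included, and the job is handed in when it is done.

```bash
ls; mkdir -p pics; python3 - <<'E'
from rig import robot, cams
import cv2,numpy as np
for n in("top","side"):
    s=cams.snapshot(n); cv2.imwrite(f"pics/{n}0.png",s["frame"])
    R,_=cv2.Rodrigues(np.array(s["rvec"])); print(n,s["fx"],s["cx"],s["cy"],s["distortion"],(-R.T@np.array(s["tvec"]).ravel()).round(3),R.round(2).tolist())
    for t in("board","tube","puck1_c","toggle1","toggle1_head","honey","jam","spice"):
        print(t,[(round(d["conf"],2),d["box"]) for d in cams.trace(t,n)])
o=robot.get_obs();print(o)
E
```

```text
pics
top 388.90474430131707 320.0319313285984 193.88889942423359 [-0.07019826  0.          0.          0.          0.        ] [0.427 0.001 0.951] [[0.02, -1.0, 0.01], [-0.99, -0.02, -0.13], [0.13, -0.01, -0.99]]
board [(0.66, [290.5, 190.3, 124.1, 69.2]), (0.6, [329.5, 196.9, 23.1, 22.9])]
tube [(0.74, [194.9, 212.8, 46.9, 39.6])]
puck1_c [(0.9, [302.0, 192.5, 19.6, 29.7])]
toggle1 [(0.62, [333.0, 237.9, 10.5, 13.6]), (0.61, [302.1, 241.9, 10.8, 12.6]), (0.56, [363.6, 244.0, 5.0, 5.1]), (0.39, [393.1, 241.9, 2.0, 10.0])]
toggle1_head [(0.51, [306.4, 241.6, 5.8, 10.3]), (0.26, [299.0, 192.3, 24.9, 29.6])]
honey [(0.7, [411.2, 134.0, 34.6, 29.6]), (0.7, [290.6, 190.9, 124.7, 67.5])]
jam [(0.85, [192.3, 138.8, 35.3, 33.3])]
spice [(0.72, [335.0, 238.6, 8.1, 14.5]), (0.68, [380.3, 138.2, 26.5, 24.9])]
side 365.81784422138463 317.3126534287827 196.81462613484095 [-0.07654419  0.          0.          0.          0.        ] [0.241 0.686 0.643] [[-0.9, -0.43, 0.01], [-0.27, 0.55, -0.79], [0.34, -0.71, -0.62]]
board [(0.68, [311.4, 168.1, 88.6, 74.6])]
tube []
puck1_c [(0.82, [323.6, 202.3,
[... 440 characters left out ...]
5.4])]
{'clock': 0.9, 'joint_pos': array([-9.13375142e-01,  3.84660435e-01,  7.95222311e-03, -1.16583746e-05,
       -1.19399550e+00, -2.58580751e-01]), 'qvel': array([ 0.00180165,  0.00074629, -0.00072371,  0.0014882 , -0.00014895,
        0.00028477]), 'effort': array([ 1.28837464e-04, -3.92075658e+01,  1.88617730e+01,  4.19062525e+00,
       -2.76907112e-04,  1.66149761e-05]), 'ee_pos': array([ 0.24273856, -0.5759359 ,  0.23135473]), 'ee_rot': array([-1.98098969e-01,  9.80182022e-01, -3.91389278e-05,  2.53371533e-05]), 'wrist_force': array([-0.31137598,  0.06904057,  0.07700803]), 'ft_torque': array([-0.04848398, -0.00287957, -0.00224405]), 'finger_force': 0.0, 'width': 1.002090738946967}
```

```bash
python3 - <<'E'
import cv2,numpy as np
a=cv2.imread("pics/top0.png")[120:280,170:430];b=cv2.imread("pics/side0.png")[110:290,190:450]
cv2.imwrite("pics/top0c.png",cv2.resize(a,None,fx=3,fy=3,interpolation=2))
cv2.imwrite("pics/side0c.png",cv2.resize(b,None,fx=3,fy=3,interpolation=2))
E
```

```text
(no output)
```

View pics/top0c.png

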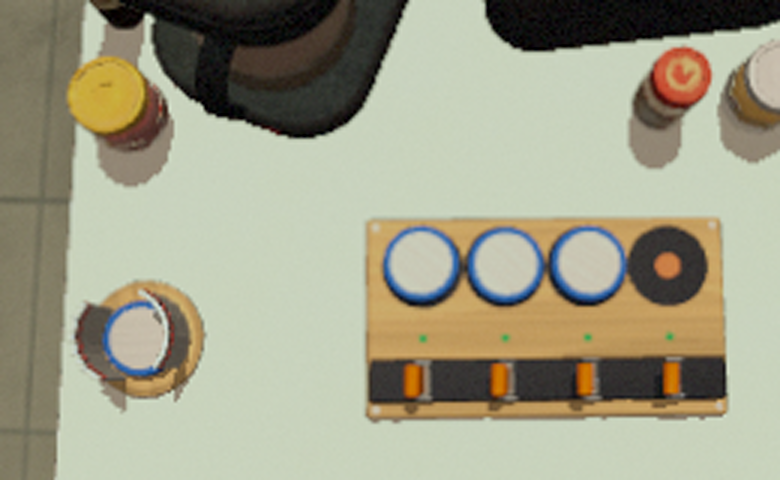

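View pics/side0c.png

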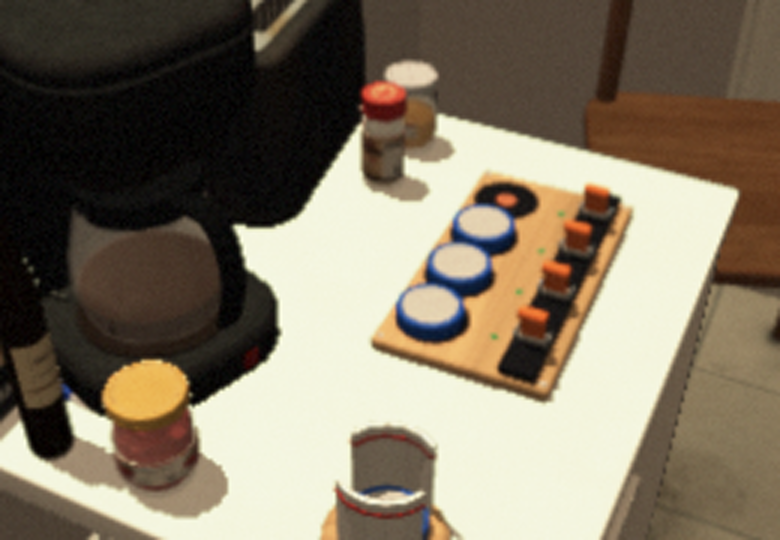

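Top view: robot below, pucks at full-image pixels about (311,208), (339,208), (366,208). The toggles are at (308,247) to (394,246) and the tube is at about (217,233), with its walls left and right. Side view: the same objects, with the tube nearest. Next I turn depth and colour into world points from both cameras.

```bash
cat > h.py <<'E'
from rig import robot, cams
import cv2,numpy as np
from scipy.optimize import least_squares
def cloud(n):
    s=cams.snapshot(n); K=np.array([[s["fx"],0,s["cx"]],[0,s["fy"],s["cy"]],[0,0,1]])
    u,v=np.meshgrid(np.arange(640.),np.arange(400.))
    p=cv2.undistortPoints(np.stack([u,v],-1).reshape(-1,1,2),K,np.array(s["distortion"])).reshape(400,640,2)
    R,_=cv2.Rodrigues(np.array(s["rvec"]));t=np.array(s["tvec"]).ravel()
    z=s["range_z"][...,None]; W=(np.concatenate([p,np.ones_like(z)],-1)*z-t)@R
    W[s["range_z"]==0]=np.nan
    return s,W,cv2.cvtColor(s["frame"],cv2.COLOR_BGR2HSV)
def circ(P,r=None):
    c0=P.mean(0)
    f=(lambda q:np.hypot(*(P-q[:2]).T)-(r or q[2]))
    return least_squares(f,[*c0,r or .03],loss="soft_l1",f_scale=.001).x
E
cat > m.py <<'E'
from h import *
for n in("top","side"):
    s,W,H=cloud(n); x,y,z=W[...,0],W[...,1],W[...,2]
    tab=(x>.3)&(x<.4)&(y>.1)&(y<.2); print(n,"table z",np.nanmedian(z[tab]).round(4))
    # pucks: trace gives one each class; use blue/white tops by height
    for nm in("puck1_c","tube"):
        for d in cams.trace(nm,n):
            m=d["mask"]; print(nm,round(d["conf"],2),np.nanmedian(W[m],0).round(4),m.sum())
    pk=((z>.024)&(z<.036)&(H[...,1]<60)&(H[...,2]>120)&(y>-.3)&(y<.15)).astype(np.uint8)
    k,L,st,c=cv2.connectedComponentsWithStats(pk)
    for i in range(1,k):
        if st[i,4]>60: P=W[L==i]; print("top face",st[i,4],np.nanmean(P,0).round(4),"bboxmid",((np.nanmax(P,0)+np.nanmin(P,0))/2).round(4),np.ptp(P,0).round(4))
    org=((H[...,0]>5)&(H[...,0]<16)&(H[...,1]>190)&(z>.03)&(y>-.3)&(y<.15)).astype(np.uint8)
    k,L,st,c=cv2.connectedComponentsWithStats(org)
    for i in range(1,k):
        if st[i,4]>15: print("toggle",st[i,4],np.nanmean(W[L==i],0).round(4),np.nanmax(W[L==i],0).round(4))
    wood=((H[...,0]>8)&(H[...,0]<25)&(H[...,1]>70)&(z>.006)&(z<.022)&(y>-.3)&(y<.15)).astype(np.uint8)
    wood=cv2.morphologyEx(wood,cv2.MORPH_OPEN,np.ones((2,2)))
    P=W[wood>0]; (cx,cy),(a,b),g=cv2.minAreaRect(P[:,:2].astype(np.float32)); print("board rect",cx,cy,a,b,g,np.median(P[:,2]))
    tu=(z>.06)&(z<.1)&(y>.17)&(y<.4)&(x>.2)&(x<.45)
    P=W[tu]; print("tube pts",len(P),P.mean(0).round(3),np.percentile(P[:,2],95))
    np.save(f"tube_{n}.npy",P)
    for j in("jam","honey","spice"):
        for d in cams.trace(j,n)[:1]: print(j,d["conf"],np.nanmedian(W[d["mask"]],0).round(3))
E
python3 m.py
```

```text
top table z 0.0009
puck1_c 0.64 [0.5134 0.0137 0.0311] 489
tube 0.83 [0.4483 0.2254 0.0209] 870
tube 0.64 [0.5134 0.015  0.0311] 495
top face 344 [0.5129 0.0158 0.0312] bboxmid [0.5133 0.0156 0.0307] [0.0482 0.0478 0.0097]
top face 345 [ 0.5159 -0.1177  0.0312] bboxmid [ 0.5164 -0.1177  0.031 ] [0.0485 0.0483 0.0096]
top face 347 [ 0.5135 -0.0514  0.0313] bboxmid [ 0.5126 -0.0511  0.0315] [0.048  0.0478 0.0089]
toggle 17 [ 0.4242 -0.1067  0.0604] [ 0.4353 -0.1052  0.0636]
toggle 17 [ 0.4268 -0.1728  0.0608] [ 0.4365 -0.1714  0.0646]
toggle 19 [0.4198 0.0144 0.0549] [0.4305 0.0172 0.0632]
board rect 0.47506341338157654 -0.08980327844619751 0.15667757391929626 0.29073527455329895 3.1500203609466553 nan
tube pts 123 [0.434 0.239 0.079] 0.08815428152591634
jam 0.87 [0.623 0.249 0.089]
honey 0.89 [ 0.652 -0.253  0.084]
spice 0.9 [ 0.644 -0.172  0.105]
side table z -0.0021
puck1_c 0.59 [0.5112 0.0224 0.0289] 380
puck1_c 0.47 [ 0.4271 -0.1791  0.0462] 83
puck1_c 0.44 [ 0.424  -0.1134  0.0446] 81
tube 0.64 [0.4437 0.2586 0.0396] 1718
top face 147 [ 0.5181 -0.1178  0.0293] bboxmid [ 0.5186 -0.1184  0.0293] [0.0508 0.0537 0.0055]
top face 176 [ 0.516  -0.051   0.0295] bboxmid [ 0.5173 -0.0527  0.0298] [0.0528 0.0517 0.0061]
top face 197 [0.515  0.0164 0.0296] bboxmid [0.5161 0.0154 0.0294] [0.0532 0.052  0.0058]
toggle 40 [ 0.4264 -0.1778  0.0457] [ 0.4341 -0.1719  0.059 ]
toggle 61 [ 0.424  -0.1119  0.049 ] [ 0.4339 -0.1043  0.0629]
toggle 65 [ 0.4223 -0.0452  0.0503] [ 0.433  -0.0397  0.0621]
toggle 70 [0.4198 0.0207 0.0507] [0.4307 0.027  0.0629]
board rect 0.4550303816795349 -0.1137799322605133 1.0599262714385986 0.4142252206802368 11.925261497497559 nan
tube pts 283 [0.433 0.247 0.074] 0.08419299679336155
jam 0.67 [0.62  0.271 0.069]
honey 0.76 [ 0.644 -0.247  0.063]
spice 0.74 [ 0.646 -0.162  0.065]
```

```bash
cat > t.py <<'E'
from h import *
# raw masks: rim points of the tube, combined
def tube():
    out=[]
    for n in("top","side"):
        s,W,H=cloud(n);z=W[...,2]
        m=(z>.04)&(z<.1)&(W[...,1]>.17)&(W[...,1]<.31)&(W[...,0]>.36)&(W[...,0]<.5)
        P=W[m]; q=circ(P[:,:2],.035); r=np.hypot(*(P[:,:2]-q[:2]).T)
        P=P[abs(r-.035)<.006]; q=circ(P[:,:2],.035)
        a=np.degrees(np.arctan2(P[:,1]-q[1],P[:,0]-q[0]))
        zt=P[:,2]
        print(n,len(P),"c",q[:2].round(4),"zmax",np.percentile(zt,97).round(4)); print(np.histogram(a,36,(-180,180))[0])
        # inner puck face (blue/white, deep) seen inside
        f=(z>.018)&(z<.034)&(H[...,1]<60)&(H[...,2]>100)&(np.hypot(W[...,0]-q[0],W[...,1]-q[1])<.03)
        print(" puck4 face",f.sum(),np.nanmean(W[f],0).round(4))
        foot=(z>.004)&(z<.017)&(H[...,0]>8)&(H[...,0]<25)&(H[...,1]>70)&(np.hypot(W[...,0]-q[0],W[...,1]-q[1])<.07)
        F=W[foot][:,:2]; c=cv2.convexHull(F.astype(np.float32))[:,0]; print(" foot",foot.sum(),circ(c,.047)[:2].round(4),circ(c).round(4))
        out.append((P,a))
        cv2.imwrite(f"pics/tube_{n}.png",cv2.resize(s["frame"][205:260,185:250] if n=="top" else s["frame"][240:330,280:360],None,fx=6,fy=6,interpolation=2))
    return out
tube()
a=cv2.imread("pics/tube_top.png");b=cv2.imread("pics/tube_side.png");h=540
c=np.zeros((540,390+480,3),np.uint8);c[:a.shape[0],:390]=a;c[:b.shape[0],390:]=b
cv2.imwrite("pics/tube.png",cv2.resize(c,(797,495)))
E
python3 t.py
```

```text
top 353 c [0.4495 0.236 ] zmax 0.0876
[ 0  0  0  0  5 16 16 17 19 16 15 15 14 11  9 11  1  0  0  0  0  0  0 22
 17 21 19 17 18 16 16 13 13 16  0  0]
 puck4 face 309 [0.4495 0.2391 0.0269]
 foot 395 [0.4484 0.2374] [0.4485 0.2368 0.0462]
side 905 c [0.4495 0.2391] zmax 0.0842
[ 0  0  0  0  1 44 26 35 43 47 42 43 43 46 38 38  0  0  0  0  0  0  7 26
 32 41 38 46 46 48 45 50 40 36  4  0]
 puck4 face 29 [0.457  0.2187 0.0248]
 foot 445 [0.4496 0.2374] [0.4492 0.2385 0.0459]
```

View pics/tube.png

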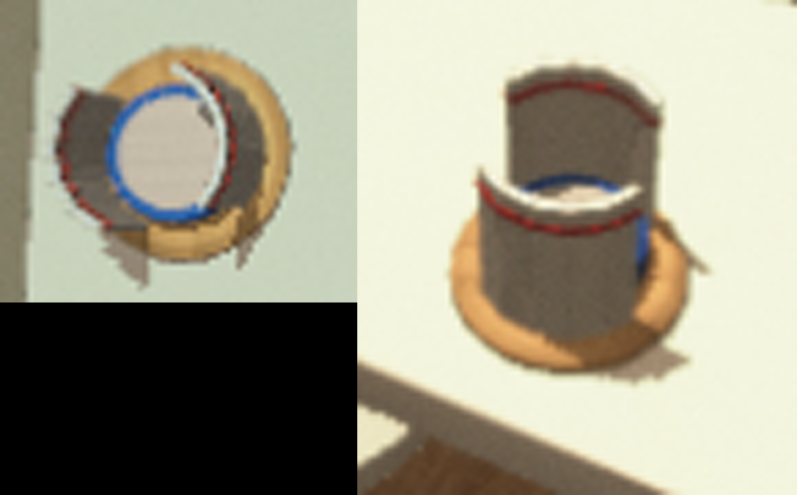

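The tube is at (0.449, 0.238) with the slot axis turned about 13°. Both views agree within 2 mm, and the rim height is about 86 mm. Now the sweep.

```bash
cat >> h.py <<'E'
from scipy.spatial.transform import Rotation as Rn
def down(a):  # tool y along world angle a (mod pi), z down; keep joint 6 near middle
    best=None
    for s in (0,np.pi):
        y=np.array([np.cos(a+s),np.sin(a+s),0]);z=np.array([0,0,-1.]);
        q=Rn.from_matrix(np.column_stack([np.cross(y,z),y,z])).as_quat()
        j=robot.inverse_kinematics([.48,.05,.2],q)
        if j is not None and (best is None or abs(j[5])<best[0]): best=(abs(j[5]),q)
    return best[1]
YB=0.034; BO=np.array([.470,-.090]); BX=np.array([np.cos(YB),np.sin(YB)]);BY=np.array([-BX[1],BX[0]])
def bd(x,y,z): return [*(BO+x*BX+y*BY),z]
TUBE=np.array([.4493,.2378]); TY=np.radians(13)
PUCK=np.array([[.5143,.0161],[.5150,-.0512],[.5172,-.1178]])
E
python3 - <<'E'
from h import *
robot.move_gripper(0.0)
q=down(YB); print(q, bd(-.045,.099,0), bd(-.045,-.099,0))
robot.goto(bd(-.045,.150,.15),q); print(robot.get_obs()["joint_pos"].round(2))
robot.movel(bd(-.045,.150,.051),vel=.2)
r=robot.movel(bd(-.045,-.140,.051),vel=.08,max_force=15); print("stopped",r,robot.get_obs()["ee_pos"],robot.get_obs()["wrist_force"])
s,W,H=cloud("side"); cv2.imwrite("pics/s1.png",cv2.resize(s["frame"][110:290,190:450],None,fx=3,fy=3,interpolation=2)); print(robot.get_obs()["clock"])
E
```

```text
[ 0.71902484 -0.69498437  0.          0.        ] [np.float64(0.4216606559729833), np.float64(0.007413078275135793), 0] [np.float64(0.4283913590159497), np.float64(-0.1904724887492114), 0]
[ 0.52  0.13 -0.58  0.   -0.87 -0.49]
stopped False [ 0.42978966 -0.23134162  0.05101187] [-0.17941915 -0.7716316  -0.0470041 ]
9.1917
```

View pics/s1.png

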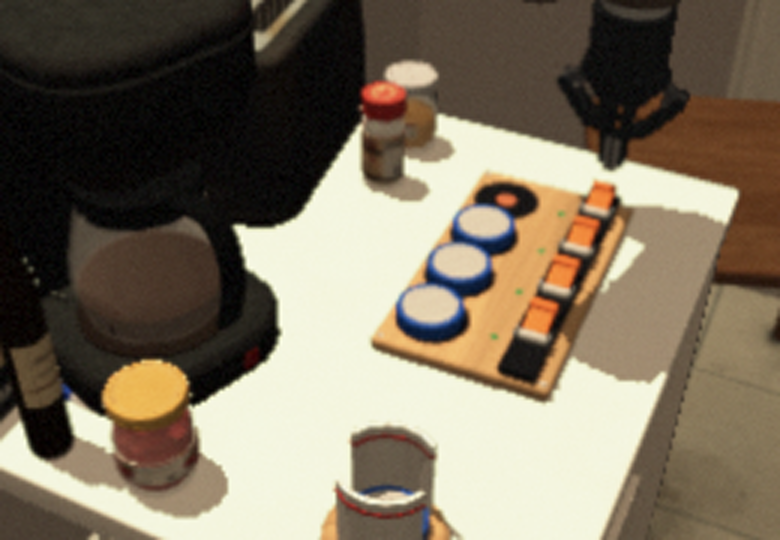

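```bash
cat >> h.py <<'E'
def pick(i,zt=.012,up=.14):
    q=down(YB); p=PUCK[i]
    robot.goto([*p,.12],q); robot.move_gripper(.86)
    robot.movel([*p,.04],vel=.2)
    hit=robot.movel([*p,zt],vel=.05,max_force=6); o=robot.get_obs(); print("down",hit,o["ee_pos"].round(4),o["wrist_force"].round(1))
    if hit: robot.movel([*p,o["ee_pos"][2]+.004],vel=.05)
    robot.move_gripper(0.0,40); o=robot.get_obs(); print("grip",round(o["width"]*85,1),o["finger_force"],o["wrist_force"].round(1),o["ee_pos"].round(4))
    return o["ee_pos"][2]
E
python3 - <<'E'
from h import *
s,W,H=cloud("side"); 
for t in(.099,.033,-.033,-.099):
    b=np.array(bd(-.045,t-.015,0))[:2]; m=(np.hypot(W[...,0]-b[0],W[...,1]-b[1])<.035)&(H[...,0]<16)&(H[...,1]>190)
    print("toggle",m.sum(),np.nanmax(W[m][:,2]).round(3),W[m].mean(0).round(3)-[*b,0])
robot.movel(bd(-.045,-.140,.12),vel=.2)
z=pick(0)
robot.movel([*PUCK[0],z+.03],vel=.1)
o=robot.get_obs(); print(o["width"]*85,o["finger_force"],o["wrist_force"],o["clock"])
s,W,H=cloud("side"); cv2.imwrite("pics/s2.png",cv2.resize(s["frame"][130:260,260:440],None,fx=4,fy=4,interpolation=2))
E
```

```text
toggle 55 0.044 [-0.00217056 -0.00342175  0.037     ]
toggle 51 0.043 [-0.00241413 -0.00445989  0.037     ]
toggle 45 0.043 [-0.00265769 -0.00349804  0.037     ]
toggle 26 0.039 [-0.00390126  0.00046382  0.034     ]
down False [0.5144 0.0161 0.0119] [-0.4 -1.4  0. ]
grip 58.1 42.92228043079376 [0.2 0.3 4. ] [0.5148 0.0162 0.0127]
57.895860716774116 43.00269842147827 [ 0.17260034 -0.49718492 -0.67916577] 13.4417
```

View pics/s2.png

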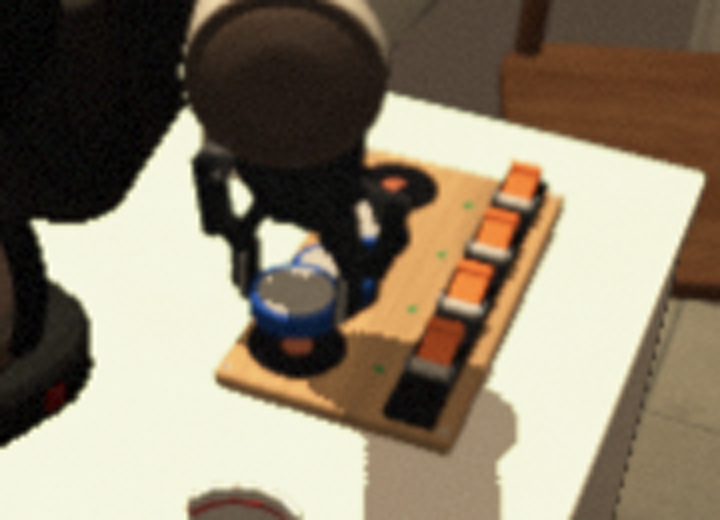

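All toggles are folded (under 44 mm) and puck 1 is lifted, level (around pixel (334,205) in the full frame). I'll check its position relative to the TCP before placing it.

```bash
python3 - <<'E'
from h import *
z0=robot.get_obs()["ee_pos"]
robot.goto([*(TUBE+[-.0,-.0]),.16],down(TY)); o=robot.get_obs(); print(o["ee_pos"].round(4),o["joint_pos"].round(2),o["width"]*85)
for n in("side","top"):
    s,W,H=cloud(n); p=o["ee_pos"]
    m=(abs(W[...,2]-p[2]-.01)<.025)&(np.hypot(W[...,0]-p[0],W[...,1]-p[1])<.045)
    bl=m&(H[...,0]>95)&(H[...,0]<125)&(H[...,1]>150); P=W[bl]; print(n,"blue",bl.sum(),P.mean(0).round(4) if len(P) else 0)
    if len(P)>20:
        q=circ(P[:,:2],.030); print("c rel tcp",(q[:2]-p[:2]).round(4),"z range rel",np.percentile(P[:,2]-p[2],[2,98]).round(4))
    if n=="side": cv2.imwrite("pics/s3.png",cv2.resize(s["frame"][170:350,240:400],None,fx=3.3,fy=3.3,interpolation=2))
E
```

```text
[0.4489 0.2368 0.1589] [ 0.81  0.26 -0.38 -0.   -0.94 -0.58] 57.94413453852596
side blue 191 [0.4419 0.2553 0.1716]
c rel tcp [ 0.     -0.0015] z range rel [0.0045 0.0175]
top blue 101 [0.4488 0.2162 0.1751]
c rel tcp [-0.0019  0.0015] z range rel [0.0083 0.0203]
```

View pics/s3.png

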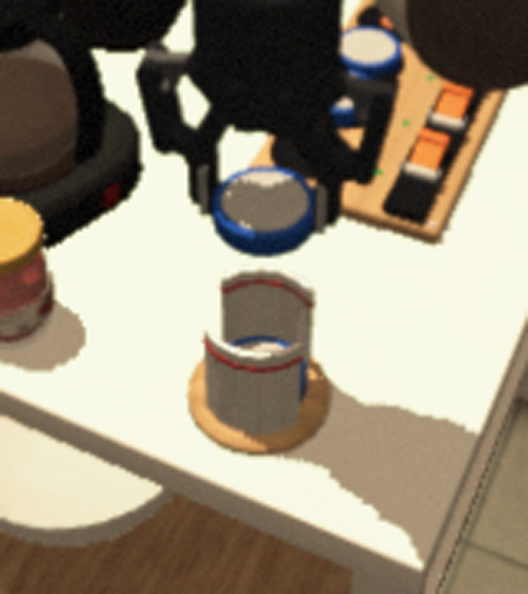

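The puck is held level and centred over the TCP, straight above the tube, with the fingers in line with the slots. Lowering it with a force guard.

```bash
cat >> h.py <<'E'
def place(k,zgrip,off=(0,0),F=7):
    """k-th puck on the stack (1..3); zgrip = tcp z when gripped on the pad (underside 14 mm)."""
    q=down(TY); top=.026+.016*(k-1); zt=zgrip+top-.014+.001; p=TUBE+np.array(off)
    if np.hypot(*(robot.get_obs()["ee_pos"][:2]-p))>.02: robot.goto([*p,.17],q)
    robot.movel([*p,.102],vel=.15)
    hit=robot.movel([*p,zt],vel=.05,max_force=F); o=robot.get_obs()
    print("place",hit,o["ee_pos"].round(4),"target",round(zt,4),o["wrist_force"].round(1),o["clock"])
    return o["ee_pos"][2]-zt
def release():
    p=robot.get_obs()["ee_pos"]; robot.move_gripper(.80); robot.hold(.1)
    robot.movel([*TUBE,p[2]+.03],vel=.08); robot.movel([*TUBE,.15],vel=.25)
E
python3 - <<'E'
from h import *
if place(1,.0127)<.004:
    release(); 
    p=bd(.045,.0,.16); robot.goto([*PUCK[1],.16],down(YB))
    s,W,H=cloud("top"); cv2.imwrite("pics/t4.png",cv2.resize(s["frame"][190:270,170:320],None,fx=5,fy=5,interpolation=2))
    z=W[...,2]; f=(np.hypot(W[...,0]-TUBE[0],W[...,1]-TUBE[1])<.03)&(z<.055)&(H[...,1]<60); P=W[f]; print("face",f.sum(),P.mean(0).round(4),np.linalg.lstsq(np.c_[P[:,:2]-TUBE,np.ones(len(P))],P[:,2],rcond=None)[0].round(3))
print(robot.get_obs()["clock"])
E
```

```text
place False [0.4495 0.238  0.026 ] target 0.0257 [-0.9 -0.7 -0.5] 16.8167
face 0 [nan nan nan] [0. 0. 0.]
19.4333<stdin>:6: RuntimeWarning: Mean of empty slice.
  ret = um.true_divide(
```

View pics/t4.png

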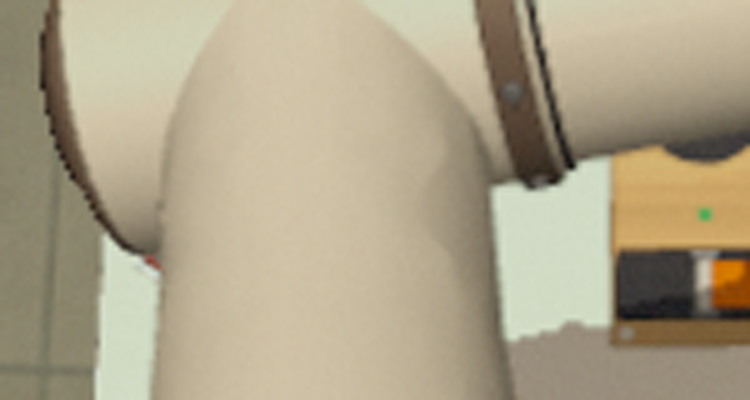

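The arm hides the tube from the top camera here. I'll pick up puck 2 and then check through the side camera.

```bash
python3 - <<'E'
from h import *
z=pick(1); robot.movel([*PUCK[1],.13],vel=.25); print(z)
s,W,H=cloud("side"); cv2.imwrite("pics/s5.png",cv2.resize(s["frame"][170:350,240:440],None,fx=3.3,fy=3.3,interpolation=2))
f=(np.hypot(W[...,0]-TUBE[0],W[...,1]-TUBE[1])<.028)&(W[...,2]<.06)&(W[...,2]>.02); P=W[f]; print(f.sum(),P.mean(0).round(4),np.median(P[:,2]).round(4),robot.get_obs()["clock"])
E
```

```text
down False [ 0.515  -0.0512  0.0119] [0.5 0.2 0.8]
grip 58.1 43.053263425827026 [ 0. -0.  4.] [ 0.5155 -0.0511  0.0126]
0.012635458238239371
149 [0.4554 0.2248 0.041 ] 0.0411 22.15
```

View pics/s5.png

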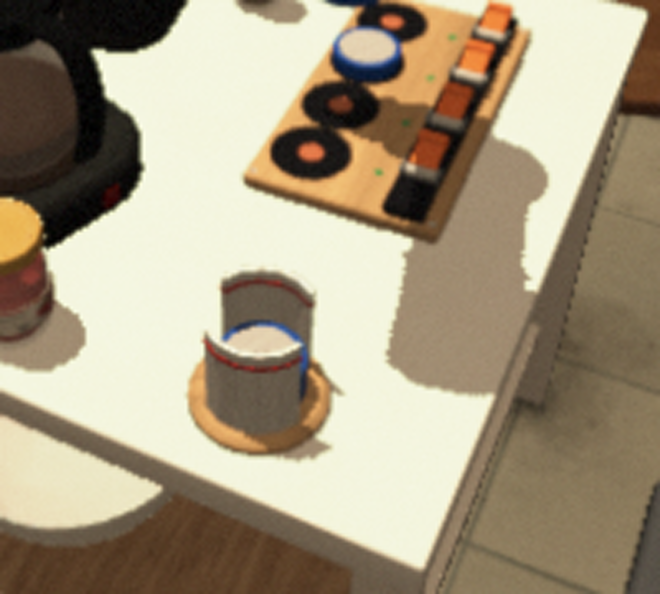

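The first puck lies flat in the tube (face at pixel (320,272) in the full frame, height 41 mm against 42 expected). Pads 1 and 2 are empty. Next I place puck 2, pick puck 3 and place it.

```bash
python3 - <<'E'
from h import *
if place(2,.0126)<.004:
    release(); robot.goto([*PUCK[2],.14],down(YB))
    z=pick(2); robot.movel([*PUCK[2],.13],vel=.25)
    s,W,H=cloud("side")
    f=(np.hypot(W[...,0]-TUBE[0],W[...,1]-TUBE[1])<.028)&(W[...,2]<.075)&(W[...,2]>.02)&(H[...,1]<60); P=W[f]; A=np.linalg.lstsq(np.c_[P[:,:2]-TUBE,np.ones(len(P))],P[:,2],rcond=None)[0]; print(f.sum(),np.median(P[:,2]).round(4),A.round(3),robot.get_obs()["clock"])
E
```

```text
place False [0.4495 0.238  0.042 ] target 0.0416 [-0.5 -0.4 -0.8] 25.2583
down False [ 0.5173 -0.1178  0.0119] [-0.   0.6 -0. ]
grip 58.1 43.07297766208649 [0.2 0.3 4.1] [ 0.5177 -0.1178  0.0127]
236 0.0571 [-0.006  0.002  0.057] 30.6583
```

The second is flat as well (57 mm, tilt under 0.01 rad). Now the third.

```bash
python3 - <<'E'
from h import *
if place(3,.0127)<.004:
    release(); robot.goto([.30,-.35,.25],down(YB)); robot.hold(.3)
    for n in("side","top"):
        s,W,H=cloud(n)
        f=(np.hypot(W[...,0]-TUBE[0],W[...,1]-TUBE[1])<.026)&(W[...,2]<.1)&(W[...,2]>.02)&(H[...,1]<60); P=W[f]; A=np.linalg.lstsq(np.c_[P[:,:2]-TUBE,np.ones(len(P))],P[:,2],rcond=None)[0]; print(n,f.sum(),np.median(P[:,2]).round(4),A.round(3))
        for j in("jam","honey","spice"):
            for d in cams.trace(j,n)[:1]: print(j,round(d["conf"],2),np.nanmedian(W[d["mask"]],0).round(3))
        cv2.imwrite(f"pics/e_{n}.png",cv2.resize(s["frame"][110:310,180:450],None,fx=2.9,fy=2.9,interpolation=2))
print(robot.get_obs()["clock"])
E
```

```text
place False [0.4495 0.238  0.0579] target 0.0577 [ 0.1 -0.5 -0.7] 33.6583
side 346 0.073 [ 0.003 -0.01   0.073]
jam 0.7 [0.62  0.271 0.071]
honey 0.71 [ 0.424 -0.068  0.032]
spice 0.58 [ 0.645 -0.162  0.067]
top 375 0.075 [0.    0.001 0.075]
jam 0.64 [0.624 0.249 0.089]
honey 0.71 [ 0.651 -0.253  0.084]
spice 0.88 [ 0.643 -0.172  0.105]
37.85
```

View pics/e_side.png

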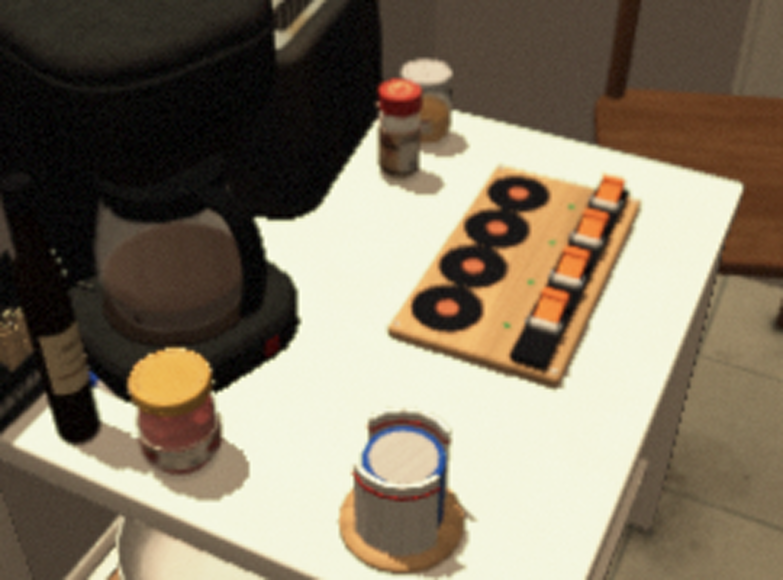

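The stack is flat with its top at about 74 mm (view pixel (403,458), full frame about (319,268)). All toggles are off, the pads are empty and the jars have not moved. Handing in.

```bash
python3 -c "
from rig import robot; print(robot.sign_off())"
```

```text
the job is handed in; nothing more can be done
None
```

I've handed the job in: one drag switched off all four toggles, and the three pucks lie flat in the tube on top of the fourth. The last camera check put the top of the stack at about 74 mm (the red mark), with the jars unmoved and the arm clear. `sign_off()` returned no verdict, so the judged result isn't known.

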